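# Close the curing pot: press on the lid, key the locking collar and hold it home

### The arm

A 6-joint arm with a two-finger parallel gripper is mounted at the origin on a cart in front of the work surface, level with it; the furniture and walls round the work are solid. World frame = base frame: x ahead of the robot, y to its left, z up, the work surface at z = 0. Lengths are in mm, angles in degrees, forces in N, time in s.
With the tool pointing down it reaches from about 300 to 850 mm from the base axis. Payload 4.2 kg.
Tool frame: the origin (TCP) lies midway between the tips of the shut fingers; the grasp point (between the pads) lies env.grip_depth behind it (env.grip_depth is the distance from the TCP to the grasp point, in mm); z points along the fingers, y is the direction in which the jaws open and shut (so a half turn about z gives the same grasp; the last joint's range is limited). The gripper opens to 91 mm and grips with 3 to 60 N. Pads are 32 mm wide; open, the fingers measure 118 mm over their backs; the gripper's body (76 mm by 178 mm) begins 60 mm behind the grasp point.
Start: joints at [-74.255, 18.312, 89.639, -0, 72.044, -1.146], TCP at [167.068, -550.21, 213.976] pointing down, gripper open.
Joint ranges: [-177.97, 177.97], [-48.28, 115.42], [12.27, 149.76], [-77.06, 257.06], [2.81, 150.46], [-146.56, 146.56]. Speed limits (degrees/s): [147.25, 147.25, 180, 180, 180, 180].

### API

Orientations are given as [roll, pitch, yaw] about the fixed x, y, z axes, in that order (R = Rz(yaw) Ry(pitch) Rx(roll)).
In Python, from workcell import env, cams, spotter gives the robot as it stands.
- The arm moves only by the tool apply_moves, never from a script. Its argument "plan" is a list of rows, each an object with "jaw": the closure, from 0 (fully open) to 1 (shut); "delta_pos": the shift along the tool's x, y, z in mm, a list of three; "spin": the turn about the tool's z in rad. In form: [{"jaw": jaw, "delta_pos": [dx, dy, dz], "spin": spin}, ...]. A call has exactly 8 rows; each row is the pose to reach, as a shift and turn from the pose measured when the call began, along the tool's axes at that moment; what a row does not reach only later rows make up. A row lasts 1/8 s, in which the tool goes at most 62.5 mm and 10.7 degrees, less where a joint would pass 70% of its speed; a pose out of reach is approached as far as the arm can. A call with a gripper value outside its range is refused whole. The fingers move at their own pace and stop on an object; "squeeze" is the grip in N (left out, the last holds). Time passes only in rows, so rows that repeat a pose let the fingers close, or fill a call up. It gives the time, the measured TCP pose, the force and the opening at its end, in the units of the state.
- env.state(): the state, without advancing time (a new reading comes with each control period).
- cams.grab_frame(name): name is "scene" or "side" or "wrist"; returns the picture (400x640x3 uint8, red, green, blue); there is no depth.
- cams.calibration(name): a dict with "camera_matrix" (3x3 intrinsics, pixels), "rvec" (rotation vector, rad) and "tvec" (3), from world to camera coordinates, as OpenCV has them. Camera axes: x right, y down, z forward; pixel columns grow to the right and rows downward; lengths in mm; the calibration is good to about 2 mm. A picture is of the moment at which its call begins: read the wrist's pose just before it. calibration takes no time and is no camera call; for the wrist camera it gives the pose at the moment of the call.
- env.job_done(): hands the job in, once; it reports no verdict.
Trained networks look in the newest picture that a camera, given by its name, has taken for a name from the list of things; names that differ only in an ending like _2 or _b are one class to them, and where a whole thing is asked for, a point or a joint stands for the part that bears it (a point fixed in the world has none). Each returns a list of dicts, best first, with "confidence" (0 to 1); they miss things now and then, are a little off and sometimes report something else, mostly with a low value. They report only what shows in the picture. A call takes as long as a camera call. They do not tell look-alikes from the thing itself.
- spotter.masks_of(camera, target): "region" (400x640 bool, what is visible of it) and "extent" ([left, top, right, bottom] in pixels, round what is visible of it).
The state is a dict: "time_s": time; "qpos": joint angles; "qvel": joint speeds; "effort": joint torques, N m; "ee_pos": TCP position; "ee_rot": TCP orientation; "force": force on the tool from outside, world axes, zero at the start; "torque": the same for the moment, N m; "gripper_width": finger opening in mm.
Only numpy, scipy, OpenCV 4.12 (cv2) and the standard library are available. Lean on these libraries where they do the work, as an engineer would, in place of code of your own. Each camera call takes 0.05 s, during which the arm holds its last target.

### The job

Close the grey curing pot: set the loose blue lid into the pot's neck and press it down until it sits level and fully home on the rim. Then put the brass knurled collar over the neck, turn it until its hidden keyways drop over the two pins, push it fully home against the spring, and finish while still gripping it and holding it down. Do not knock over or shift the stone model, the white screw pot or the wax box.

Things in the scene. Friction and masses are not known exactly. Their poses are not given: they have to be found in the camera images.
- pot: Fixed upright curing pot; origin at the centre of its underside, on the worktop, z up. Grey round body 88 mm wide, three low lugs reaching 59 mm from the axis; flat shoulder 50 mm up. On it an aluminium neck, outside 38 mm, bore 30 mm and 30 mm deep. All heights below are above this origin. Its yaw tells nothing about the pins.
- pot_rim (a point): Centre of the neck's mouth, level with the rim, 80 mm up.
- pot_pins (a point): Point on the neck's axis at the middle height (63 mm) of two opposite level steel pins, 6 mm thick, their tops at 66 mm, standing out of the neck to 25 mm from the axis. The direction in which they point differs from run to run and is not given.
- seal (a joint): Black rubber seal ring in the rim: 0 = 5 mm proud (top at 85 mm), 0.005 m = pressed in flush with the rim. Slides down against about 8 N of friction when the lid is pressed, and stays where it is left.
- spring (a joint): Steel spring ring 58 mm wide round the foot of the neck: 0 = up (its top 57 mm up), 0.004 m = pressed down flat on the shoulder (53 mm). Takes 4.5 N to start and 10.5 N fully down; lifts the collar again if it is let go.
- lid: Loose blue round lid, about 60 g, standing upright; origin at the centre of its underside, z up. Black tapered plug (20 mm wide at the foot, 26 mm above, 12 mm high), flange 36 mm wide from 12 to 16 mm, round knob 18 mm wide from 16 to 38 mm. Set in the neck it first rests on the proud seal (origin at 73 mm); pressed home, flange on the rim, its origin is at 68 mm.
- collar: Loose brass knurled collar, about 130 g, standing open side down; origin at the centre of its underside, z up. Outside 60 mm wide, 38 mm high; bore 42 mm, 34 mm deep; top flange with a 28 mm hole that the lid's knob passes through. Origin at 66 mm when it rides on the pins, 57 mm once dropped onto the spring ring, 53 mm when home. Lid and collar may swap sides.
- collar_keys (a point): Point on the collar's axis, 17 mm above its underside. Hidden in the bore are four upright keyways, 11 mm wide, 90 degrees apart, running from the underside to the flange; they slip over the two pins when in line within about 6 degrees, so a turn of at most 90 degrees, either way, finds them. Where they stand is not marked outside.
- stone_model: Bystander: beige dental stone model, 56 x 63 x 27 mm, loose; origin at the centre of its underside.
- white_pot: Bystander: white screw pot 48 mm wide, 49 mm high, loose; origin at the centre of its underside.
- wax_box: Bystander: flat box with pink wax sheets, 150 x 66 x 25 mm, loose, between the pot and the robot; origin at the centre of its underside, x along its length.
There are look-alikes about, which are no part of the job. There is more than one size of the lid; the one meant has the size given above.

How it is judged:
By the outcome, as a careful person would: the job done as asked, in the order asked, and still so for the second after the job is handed in, while the arm keeps its last pose, push and grip.
It also fails if it takes over 54 s, if anything falls off the work surface, if the arm or the gripper's body presses on something with over 40 N, if the wrist force passes 120 N, or if a joint passes its speed limit or range.

## Working session

There is one attempt and no reset: what is moved stays moved. The work goes in short steps, Python scripts to look and compute and a tool call to move; the robot and the scene stay as the last step left them, time stands still between calls to the robot, and variables do not carry over. Pictures are saved under pics/ and viewed, and the job is handed in when it is done.

Besides the shell and the picture viewer there is one more tool, called after ">>>" as name(argument=value, ...), one argument or row to a line, values as JSON. apply_moves: Moves the arm, as the interface text tells. Its arguments: {"type":"object","properties":{"plan":{"type":"array"},"squeeze":{"type":"number"}},"required":["plan"]}

```bash
ls; mkdir -p pics
python3 - <<'E'
from workcell import env,cams,spotter
import cv2
print(env.state(), env.grip_depth)
for n in ["scene","side","wrist"]:
    im=cams.grab_frame(n); cv2.imwrite(f"pics/{n}0.png",im[:,:,::-1])
    print(n,cams.calibration(n))
E
```

```text
pics
{'time_s': 0.0, 'qpos': array([-7.42562298e+01,  1.83524767e+01,  8.97056695e+01,  2.24944829e-04,
        7.20423917e+01, -1.14676525e+00]), 'qvel': array([ 0.00875816, -0.05553624,  0.02172945,  0.09238298, -0.01875035,
        0.00831111]), 'effort': array([-1.48847419e-03, -4.12458837e+01, -2.31976140e+01,  7.23089534e-02,
        4.56528040e-02, -1.41703713e-04]), 'ee_pos': array([ 166.92352358, -549.72506937,  213.11688081]), 'ee_rot': array([-1.79899486e+02, -2.22593613e-03,  1.68904639e+01]), 'force': array([-1.09087219, -1.00917212,  0.25147871]), 'torque': array([ 0.04484203, -0.01037974, -0.05527516]), 'gripper_width': 91.14808394225189} 18.8
scene {'camera_matrix': array([[504.4498027 ,   0.        , 322.31242867],
       [  0.        , 504.4498027 , 197.55026332],
       [  0.        ,   0.        ,   1.        ]]), 'rvec': array([ 0.70981498, -2.6866734 ,  1.06145684]), 'tvec': array([ 441.91914987,  254.52814325, 1096.92166522])}
side {'camera_matrix': array([[510.91087503,   0.        , 328.0648014 ],
       [  0.        , 510.91087503, 204.31389684],
       [  0.        ,   0.        ,   1.        ]]), 'rvec': array([ 2.18222017, -0.17951775,  0.12096689]), 'tvec': array([-528.60780249,  120.8044581 , 1179.58946504])}
wrist {'camera_matrix': array([[286.09998717,   0.        , 321.50221213],
       [  0.        , 286.09998717, 199.01489269],
       [  0.        ,   0.        ,   1.        ]]), 'rvec': array([-2.36277806,  1.75116564,  0.21323889]), 'tvec': array([-573.42662973,  -26.34772745,  388.95987533])}
```

View pics/scene0.png

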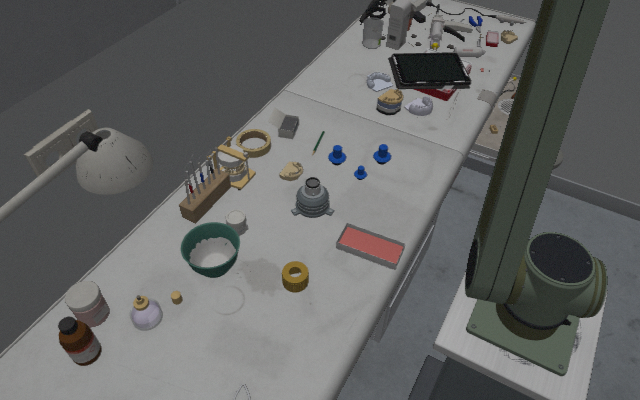

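View pics/side0.png

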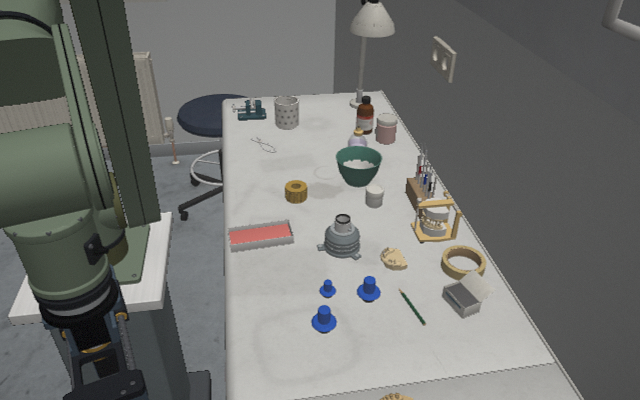

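View pics/wrist0.png

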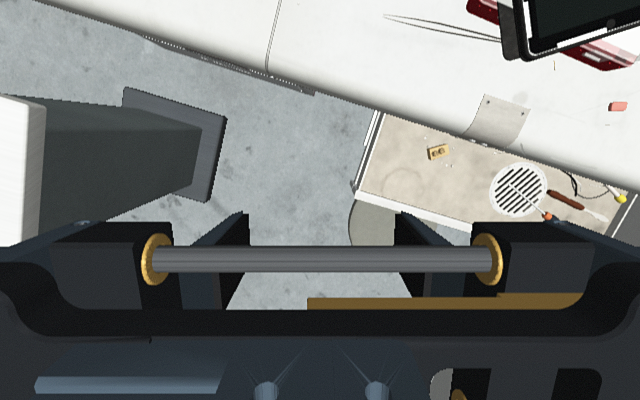

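The scene picture shows three blue lids at scene (337,155), (383,154) and (361,173); in the side picture they are at (369,290), (324,320) and (328,289). The collar is at scene (295,277) and side (296,191), the pot at scene (313,197) and side (342,238). The wax box, stone model and white pot are also visible. The wrist camera doesn't see the work yet.

```bash
cat > h.py <<'E'
from workcell import env,cams,spotter
import cv2, numpy as np
from scipy.optimize import least_squares
def P(n):
    c=cams.calibration(n); R=cv2.Rodrigues(c['rvec'])[0]; return c['camera_matrix'],R,np.array(c['tvec']).reshape(3)
def proj(n,X,cal=None):
    K,R,t=cal or P(n); X=np.atleast_2d(X); p=(X@R.T+t)@K.T; return p[:,:2]/p[:,2:]
def ray(n,u,v,z,cal=None):
    K,R,t=cal or P(n); d=R.T@np.linalg.inv(K)@np.array([u,v,1.]); o=-R.T@t
    return o+d*(z-o[2])/d[2]
def surf(x,y,prof):  # prof list of (r,z)
    a=np.linspace(0,2*np.pi,48,endpoint=False)
    return np.vstack([np.c_[x+r*np.cos(a),y+r*np.sin(a),np.full(48,z)] for r,z in prof])
def box(n,X):
    p=proj(n,X); return np.r_[p.min(0),p.max(0)]
LID=[(10,0),(13,12),(18,12),(18,16),(9,16),(9,38)]
COL=[(30,0),(30,38)]
POT=[(44,0),(44,50),(19,50),(19,80)]
E
python3 - <<'E'
from h import *
for t in ["lid","collar","pot","stone_model","white_pot","wax_box"]:
    for n in ["scene","side"]:
        for d in spotter.masks_of(n,t)[:5]:
            m=d['region']; ys,xs=np.nonzero(m)
            e=d['extent']; p=ray(n,xs.mean(),ys.mean(),15)
            print(t,n,round(d['confidence'],2),np.round(e,1),m.sum(),p.round(0))
print(env.state()['time_s'])
E
```

```text
lid scene 0.7 [353.3 164.2 367.1 179.3] 122 [ 500. -200.   15.]
lid scene 0.68 [327.2 143.8 347.9 167. ] 259 [ 587. -230.   15.]
lid scene 0.58 [376.6 143.9 392.8 165.9] 255 [ 480. -297.   15.]
lid side 0.89 [359.4 277.4 380.2 300.9] 401 [ 587. -215.   15.]
lid side 0.77 [312.5 304.3 336.6 329.3] 476 [ 479. -283.   15.]
lid side 0.52 [317.2 279.9 336.2 299.5] 199 [ 500. -200.   15.]
collar side 0.88 [284.8 178.3 306.9 206.7] 482 [480. 180.  15.]
pot scene 0.85 [295.5 178.  332.8 218.2] 1098 [563. -50.  15.]
pot side 0.62 [316.7 213.8 361.2 260.9] 1283 [563. -38.  15.]
stone_model scene 0.75 [279.6 163.5 301.  181.8] 294 [ 665. -110.   15.]
stone_model side 0.92 [380.4 249.  410.3 269.6] 442 [ 666. -127.   15.]
white_pot scene 0.94 [226.7 211.4 249.2 233.4] 374 [688. 106.  15.]
white_pot side 0.6 [363.5 183.8 385.5 210.9] 418 [686. 129.  15.]
white_pot side 0.51 [283.1 179.1 307.7 201. ] 452 [480. 182.  15.]
white_pot side 0.41 [317.8 277.3 335.2 298.5] 206 [ 501. -199.   15.]
wax_box scene 0.62 [334.  220.9 404.1 271.1] 1824 [371.  10.  15.]
wax_box side 0.81 [226.7 219.4 294.8 254.4] 1581 [372.   3.  15.]
0.75
```

Run:
```python
from h import *
from scipy.spatial import ConvexHull
M={n:spotter.masks_of(n,"lid") for n in ["scene","side"]}
im={}
for n in M:
    im[n]=cams.grab_frame(n)
C={"A":(587,-222),"B":(480,-290),"S":(500,-200)}
hs=lambda n:None
for k,(x,y) in C.items():
    obs=[]
    for n in M:
        c=proj(n,[[x,y,15]])[0]
        # colour segmentation of blue within window
        x0,y0=(c-22).astype(int); sub=im[n][y0:y0+44,x0:x0+44].astype(int)
        b=((sub[...,2]>sub[...,0]+45)&(sub[...,2]>sub[...,1]+25)).astype(np.uint8)
        nl,l,st,ce=cv2.connectedComponentsWithStats(b); i=min((j for j in range(1,nl) if st[j,4]>30),key=lambda j:np.hypot(*(ce[j]-22)))
        s=st[i]; obs.append((n,np.r_[x0+s[0],y0+s[1],x0+s[0]+s[2],y0+s[1]+s[3]]-0.5,s[4]))
    # blue parts only: flange/knob; plug is black
    def f(p):
        r=[]
        for n,o,a in obs:
            X=surf(0,0,LID[2:])*[p[2],p[2],p[3]]+[p[0],p[1],0]
            r.append(box(n,X)-o)
        return np.concatenate(r)
    q=least_squares(f,[x,y,1,1]); print(k,q.x.round(2),np.abs(q.fun).max().round(2),[ (o[0],o[1],o[2]) for o in obs])
rows=[]
for n in M:
    t=[]
    for k,(x,y) in C.items():
        c=proj(n,[[x,y,15]])[0].astype(int)
        t.append(cv2.resize(im[n][c[1]-20:c[1]+20,c[0]-20:c[0]+20],(260,260),interpolation=cv2.INTER_CUBIC))
    rows.append(np.hstack(t))
cv2.imwrite("pics/lids.png",np.vstack(rows)[:,:,::-1])
```

```text
A [ 584.5  -221.39    1.4     1.35] 0.26 [('scene', array([327.5, 144.5, 345.5, 163.5]), np.int32(220)), ('side', array([356.5, 275.5, 380.5, 300.5]), np.int32(391))]
B [ 477.69 -288.39    1.38    1.36] 0.23 [('scene', array([372.5, 143.5, 390.5, 162.5]), np.int32(222)), ('side', array([311.5, 304.5, 336.5, 331.5]), np.int32(462))]
S [ 500.4  -199.52    0.97    0.99] 0.34 [('scene', array([353.5, 164.5, 366.5, 178.5]), np.int32(117)), ('side', array([319.5, 278.5, 335.5, 296.5]), np.int32(192))]
```

View pics/lids.png

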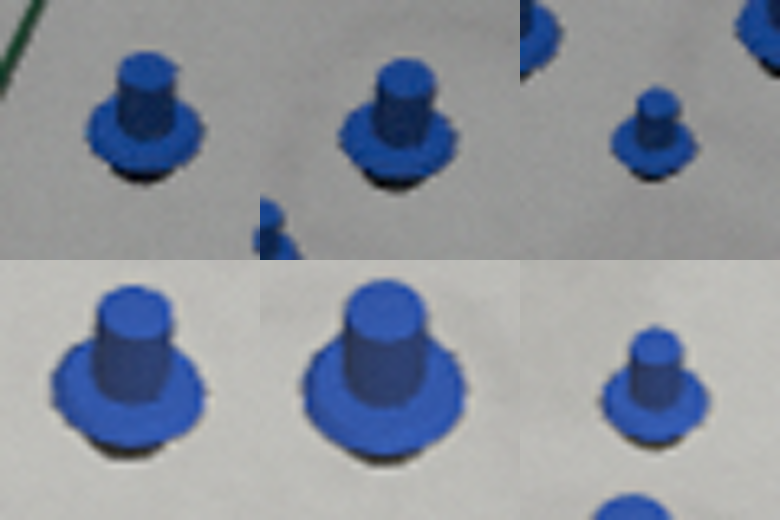

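Lid S at about (500,-200) fits the given size (scale 0.97 across, 0.99 high). A (scene 337,155) and B (scene 383,154) are about 1.4 times too big. So S, at scene (361,173), is the lid meant. Next I'll measure the collar and the pot.

Run:
```python
from h import *
im={n:cams.grab_frame(n) for n in ["scene","side"]}
# collar fit on colour
obs=[]
for n in im:
    c=proj(n,[[480,181,19]])[0]; x0,y0=(c-30).astype(int); hsv=cv2.cvtColor(im[n][y0:y0+60,x0:x0+60],cv2.COLOR_RGB2HSV)
    b=((hsv[...,1]>110)&(hsv[...,0]>10)&(hsv[...,0]<35)).astype(np.uint8)
    nl,l,st,ce=cv2.connectedComponentsWithStats(b); i=1+st[1:,4].argmax(); s=st[i]
    obs.append((n,np.r_[x0+s[0],y0+s[1],x0+s[0]+s[2],y0+s[1]+s[3]]-.5))
f=lambda p:np.concatenate([box(n,surf(0,0,COL)*[p[2],p[2],p[3]]+[p[0],p[1],0])-o for n,o in obs])
q=least_squares(f,[480,180,1,1]);print("collar",q.x.round(2),q.fun.round(1))
t=[]
for n in im:
    c=proj(n,[[563,-44,70]])[0].astype(int); print(n,c)
    t.append(cv2.resize(im[n][c[1]-20:c[1]+20,c[0]-20:c[0]+20],(400,400),interpolation=cv2.INTER_CUBIC))
cv2.imwrite("pics/pot.png",np.hstack(t)[:,:,::-1])
```

```text
collar [478.86 176.51   0.95   0.98] [ 0.2 -0.2 -0.   0.6  0.5  0.1 -0.2  0.3]
scene [311 186]
side [342 222]
```

View pics/pot.png

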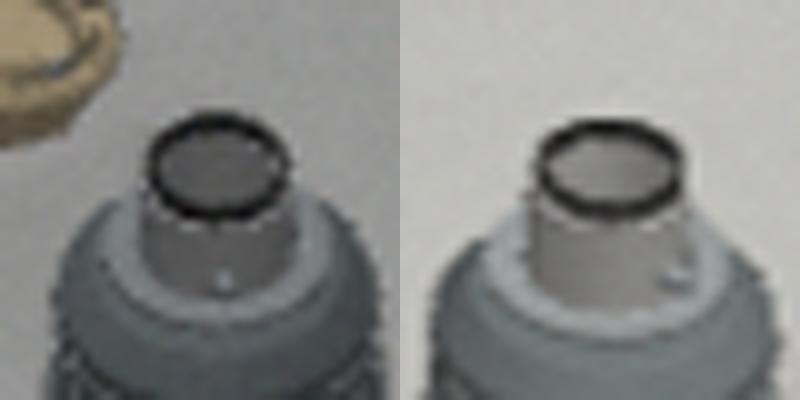

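Run:
```python
from h import *
a=(312.25,182.0);b=(342.4,218.2)
for z in (83,85): print(z,ray("scene",*a,z),ray("side",*b,z))
r=lambda p:np.concatenate([proj("scene",p)[0]-a,proj("side",p)[0]-b])
q=least_squares(r,[563,-44,85]);print(q.x,q.fun)
pa=(291+21.75,166+27.5);pb=(322+28,202+26.9)
r=lambda p:np.concatenate([proj("scene",p)[0]-pa,proj("side",p)[0]-pb])
k=least_squares(r,[563,-44,63]);print(k.x,k.fun,np.degrees(np.arctan2(*(k.x-q.x)[1::-1])))
```

```text
83 [562.08444311 -45.99033499  83.        ] [560.75470783 -45.74006001  83.        ]
85 [561.10796352 -44.27765386  85.        ] [560.15844667 -48.34563195  85.        ]
[561.28087833 -45.66749359  83.19413302] [ 0.21764838  0.14241783  0.22004482 -0.10593541]
[571.3680523  -46.18189084  45.40556063] [-3.71457543 -2.4092632  -3.73176153  1.77804916] -2.9192797941817132
```

```bash
cat >> h.py <<'E'
from scipy.spatial.transform import Rotation as Ro
def go(x,y,z,yaw=None):
    s=env.state(); R=Ro.from_euler('xyz',s['ee_rot'],degrees=True)
    d=R.inv().apply(np.array([x,y,z])-s['ee_pos'])
    sp=0 if yaw is None else -((yaw-s['ee_rot'][2]+180)%360-180)
    print('t',round(s['time_s'],2),'pos',s['ee_pos'].round(1),'rot',s['ee_rot'].round(1),'F',s['force'].round(1),'w',round(s['gripper_width'],1),'DELTA',d.round(1),'spin',round(np.radians(sp),3))
E
python3 -c "
from h import *
go(500,-200,140,70)"
```

```text
t 1.05 pos [ 167.1 -550.2  214. ] rot [180.   -0.   16.9] F [0.6 0.2 0.1] w 90.9 DELTA [ 420.3 -238.4   74. ] spin -0.927
```

>>> apply_moves(
  plan=[
    {"jaw": 0.4, "delta_pos": [52, -30, 0], "spin": -0.12},
    {"jaw": 0.4, "delta_pos": [105, -60, 0], "spin": -0.24},
    {"jaw": 0.4, "delta_pos": [158, -90, 0], "spin": -0.36},
    {"jaw": 0.4, "delta_pos": [210, -120, 10], "spin": -0.48},
    {"jaw": 0.4, "delta_pos": [263, -150, 20], "spin": -0.6},
    {"jaw": 0.4, "delta_pos": [315, -180, 40], "spin": -0.72},
    {"jaw": 0.4, "delta_pos": [368, -210, 60], "spin": -0.84},
    {"jaw": 0.4, "delta_pos": [420, -238, 74], "spin": -0.927},
  ],
  squeeze=40,
)

```text
time_s: 2.05
ee_pos: [500.4, -199.3, 139.5]
ee_rot: [180.0, 0.0, 70.2]
force: [1.7, -0.2, 1.0]
gripper_width: 54.7
```

```bash
python3 -c "
from h import *
go(500,-200,60,70)
im=cams.grab_frame('wrist');cv2.imwrite('pics/w1.png',im[:,:,::-1])
print(proj('wrist',[[500,-200,38],[561,-46,85]]))"
```

```text
t 2.05 pos [ 500.4 -199.3  139.5] rot [180.    0.   70.2] F [ 1.7 -0.2  1. ] w 54.7 DELTA [-0.8 -0.1 79.5] spin 0.003
[[319.15803712 208.38634292]
 [327.04153803  -6.6988187 ]]
```

View pics/w1.png

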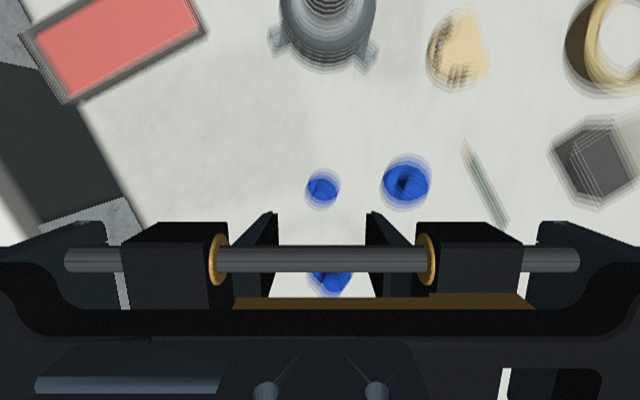

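The wrist picture is smeared because the arm was still settling. The small lid shows near (322,188). I'll retake it.

```bash
python3 -c "
from h import *
cams.grab_frame('wrist');go(500,-200,60,70);cal=P('wrist')
im=cams.grab_frame('wrist');cv2.imwrite('pics/w2.png',im[:,:,::-1])
print(proj('wrist',[[500,-200,38],[500,-200,14],[585,-221,52],[561,-46,85]],cal))"
```

```text
t 2.15 pos [ 502.1 -196.6  138.5] rot [-1.799e+02 -1.000e-01  7.040e+01] F [-0.2  0.6 -0.8] w 54.7 DELTA [-4.  -0.7 78.5] spin 0.007
[[320.93628966 204.46914345]
 [320.999801   198.67594706]
 [415.22169991 199.2310072 ]
 [329.15092023 -12.70231381]]
```

View pics/w2.png

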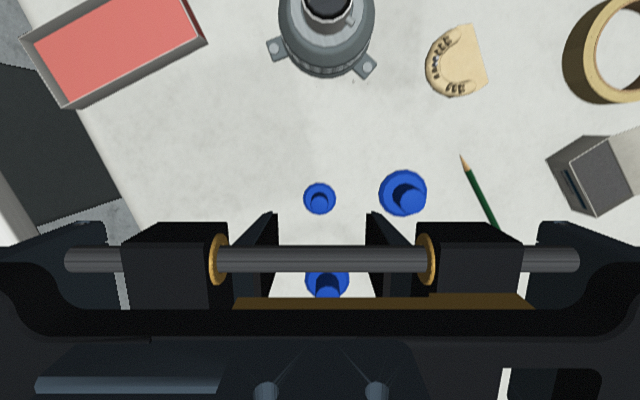

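The lid meant sits at (320,199) in the wrist view, where I predicted it (321,199). The big decoys are at (402,193) and (326,282).

```bash
python3 -c "
from h import *
cal=P('wrist');im=cams.grab_frame('wrist')
h=cv2.cvtColor(im,cv2.COLOR_RGB2HSV);b=((h[...,0]>100)&(h[...,0]<130)&(h[...,1]>150)).astype(np.uint8)
n,l,st,ce=cv2.connectedComponentsWithStats(b)
for j in range(1,n):
  if st[j,4]>200:
    e=st[j]; 
    c=(e[0]+(e[2]-1)/2,e[1]+(e[3]-1)/2); print(e,ce[j],c,ray('wrist',*c,15,cal))
go(500,-199.5,21,70)
"
```

```text
[ 380  167   48   46 1740] [403.64827586 189.86206897] (np.float64(403.5), np.float64(189.5)) [ 583.2823447  -222.04222579   15.        ]
[304 181  33  30 778] [320.06940874 195.45244216] (np.float64(320.0), np.float64(195.5)) [ 498.52769114 -198.55351504   15.        ]
[306 272  44  25 898] [327.72160356 282.77728285] (np.float64(327.5), np.float64(284.0)) [ 471.42752583 -299.15312183   15.        ]
t 2.25 pos [ 499.7 -200.1  139.7] rot [-179.9    0.    70.1] F [-0.8 -0.2  0.1] w 54.7 DELTA [  0.7   0.3 118.7] spin 0.002
```

>>> apply_moves(
  plan=[
    {"jaw": 0.4, "delta_pos": [1, 0, 35], "spin": 0},
    {"jaw": 0.4, "delta_pos": [1, 0, 70], "spin": 0},
    {"jaw": 0.4, "delta_pos": [1, 0, 95], "spin": 0},
    {"jaw": 0.4, "delta_pos": [1, 0, 110], "spin": 0},
    {"jaw": 0.4, "delta_pos": [1, 0, 119], "spin": 0},
    {"jaw": 0.4, "delta_pos": [1, 0, 119], "spin": 0},
    {"jaw": 0.9, "delta_pos": [1, 0, 119], "spin": 0},
    {"jaw": 0.9, "delta_pos": [1, 0, 119], "spin": 0},
  ],
)

```text
time_s: 3.25
ee_pos: [500.4, -199.3, 21.4]
ee_rot: [180.0, 0.0, 70.1]
force: [0.0, -0.7, -0.4]
gripper_width: 37.4
```

>>> apply_moves(
  plan=[
    {"jaw": 1, "delta_pos": [0, 0, 0], "spin": 0},
    {"jaw": 1, "delta_pos": [0, 0, 0], "spin": 0},
    {"jaw": 1, "delta_pos": [0, 0, 0], "spin": 0},
    {"jaw": 1, "delta_pos": [0, 0, -10], "spin": 0},
    {"jaw": 1, "delta_pos": [0, 0, -30], "spin": 0},
    {"jaw": 1, "delta_pos": [0, 0, -60], "spin": 0},
    {"jaw": 1, "delta_pos": [0, 0, -90], "spin": 0},
    {"jaw": 1, "delta_pos": [0, 0, -120], "spin": 0},
  ],
)

```text
time_s: 4.25
ee_pos: [500.2, -199.2, 142.9]
ee_rot: [180.0, 0.0, 70.1]
force: [0.7, 0.5, -0.5]
gripper_width: 16.9
```

```bash
python3 -c "
from h import *
cams.grab_frame('side');go(560.5,-46,140,70);cal=P('wrist')
im=cams.grab_frame('wrist')
print(proj('wrist',[[561,-46,85]],cal))
im2=cams.grab_frame('side');c=proj('side',[[500,-200,125]])[0].astype(int)
cv2.imwrite('pics/w3.png',np.vstack([im[:250,:,::-1],cv2.resize(im2[c[1]-50:c[1]+50,c[0]-105:c[0]+105,::-1],(640,305))]))"
```

```text
t 4.3 pos [ 502.6 -200.1  147. ] rot [1.795e+02 1.000e-01 7.010e+01] F [ 1.8 -0.8  1.6] w 16.2 DELTA [164.6   2.    6.8] spin 0.002
[[324.64153066 -12.55468997]]
```

View pics/w3.png

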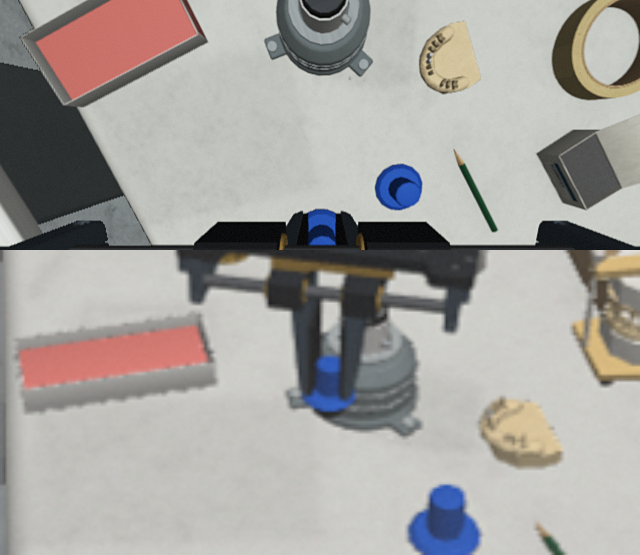

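Grip width is 17 and the side crop shows the lid upright in the fingers at about (328,385). I'll move it over the neck.

>>> apply_moves(
  plan=[
    {"jaw": 1, "delta_pos": [20, 0, 0], "spin": 0},
    {"jaw": 1, "delta_pos": [50, 0, 0], "spin": 0},
    {"jaw": 1, "delta_pos": [85, 0, 0], "spin": 0},
    {"jaw": 1, "delta_pos": [120, 1, 0], "spin": 0},
    {"jaw": 1, "delta_pos": [145, 2, 0], "spin": 0},
    {"jaw": 1, "delta_pos": [158, 2, 0], "spin": 0},
    {"jaw": 1, "delta_pos": [165, 2, 0], "spin": 0},
    {"jaw": 1, "delta_pos": [165, 2, 0], "spin": 0},
  ],
)

```text
time_s: 5.4
ee_pos: [559.0, -45.0, 142.7]
ee_rot: [179.8, 0.1, 70.2]
force: [-0.3, -0.2, -1.1]
gripper_width: 16.9
```

```bash
python3 -c "
from h import *
cams.grab_frame('side');cams.grab_frame('scene');go(560.5,-46,120,70)
o=[]
for n in ('scene','side','wrist'):
  cal=P(n);im=cams.grab_frame(n);c=proj(n,[[560.5,-46,105]],cal)[0].astype(int);k=40 if n!='wrist' else 100
  p=proj(n,[[560.5,-46,85],[560.5,-46,140]],cal);print(n,p.round(1),c)
  y0=max(0,c[1]-k);o.append(cv2.resize(im[y0:y0+2*k,c[0]-k:c[0]+k],(266,266),interpolation=2))
cv2.imwrite('pics/p4.png',np.hstack(o)[:,:,::-1])"
```

```text
t 5.5 pos [558.9 -45.7 142.9] rot [1.798e+02 1.000e-01 7.010e+01] F [ 0.2 -0.1 -1.2] w 16.7 DELTA [ 0.3  1.5 22.9] spin 0.002
scene [[312.8 181.7]
 [312.9 165.4]] [312 175]
side [[342.3 217.6]
 [343.2 198. ]] [342 210]
wrist [[323.2 212.5]
 [324.1 236.9]] [323 219]
```

View pics/p4.png

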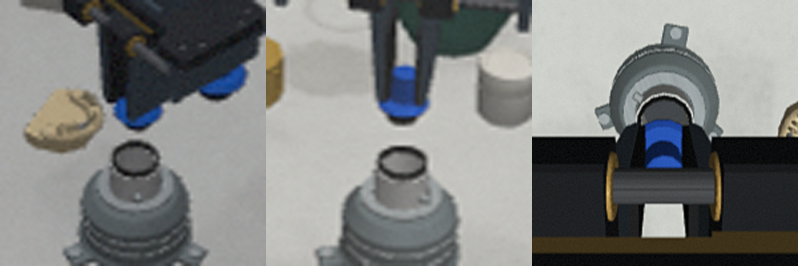

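Lid and neck line up in the scene and side crops. The plug is about 37 mm above the neck, and a pin shows on the neck. I'll lower it.

>>> apply_moves(
  plan=[
    {"jaw": 1, "delta_pos": [0, 1, 8], "spin": 0},
    {"jaw": 1, "delta_pos": [0, 1, 20], "spin": 0},
    {"jaw": 1, "delta_pos": [0, 1, 30], "spin": 0},
    {"jaw": 1, "delta_pos": [0, 1, 38], "spin": 0},
    {"jaw": 1, "delta_pos": [0, 1, 43], "spin": 0},
    {"jaw": 1, "delta_pos": [0, 1, 46], "spin": 0},
    {"jaw": 1, "delta_pos": [0, 1, 48], "spin": 0},
    {"jaw": 1, "delta_pos": [0, 1, 48], "spin": 0},
  ],
)

```text
time_s: 6.65
ee_pos: [560.3, -46.2, 95.2]
ee_rot: [179.7, 0.0, 70.1]
force: [-0.6, -0.2, -0.5]
gripper_width: 17.1
```

>>> apply_moves(
  plan=[
    {"jaw": 1, "delta_pos": [0, 0, 1], "spin": 0},
    {"jaw": 1, "delta_pos": [0, 0, 2], "spin": 0},
    {"jaw": 1, "delta_pos": [0, 0, 3], "spin": 0},
    {"jaw": 1, "delta_pos": [0, 0, 4], "spin": 0},
    {"jaw": 1, "delta_pos": [0, 0, 5], "spin": 0},
    {"jaw": 1, "delta_pos": [0, 0, 6], "spin": 0},
    {"jaw": 1, "delta_pos": [0, 0, 7], "spin": 0},
    {"jaw": 1, "delta_pos": [0, 0, 7], "spin": 0},
  ],
)

```text
time_s: 7.65
ee_pos: [560.5, -46.2, 89.7]
ee_rot: [179.6, 0.0, 70.1]
force: [-2.4, 0.5, 8.3]
gripper_width: 17.0
```

>>> apply_moves(
  plan=[
    {"jaw": 1, "delta_pos": [0, 0, 2], "spin": 0},
    {"jaw": 1, "delta_pos": [0, 0, 4], "spin": 0},
    {"jaw": 1, "delta_pos": [0, 0, 5], "spin": 0},
    {"jaw": 1, "delta_pos": [0, 0, 6], "spin": 0},
    {"jaw": 1, "delta_pos": [0, 0, 6], "spin": 0},
    {"jaw": 1, "delta_pos": [0, 0, 6], "spin": 0},
    {"jaw": 1, "delta_pos": [0, 0, 6], "spin": 0},
    {"jaw": 1, "delta_pos": [0, 0, 6], "spin": 0},
  ],
)

```text
time_s: 8.65
ee_pos: [560.3, -46.1, 89.0]
ee_rot: [179.5, -0.0, 70.1]
force: [-10.4, 1.1, 30.3]
gripper_width: 16.4
```

```bash
python3 -c "
from h import *
go(560.5,-46,88,70)
o=[]
for n in ('scene','side','wrist'):
  cal=P(n);im=cams.grab_frame(n);c=proj(n,[[560.5,-46,85]],cal)[0].astype(int);k=25 if n!='wrist' else 90
  y0=max(0,c[1]-k);o.append(cv2.resize(im[y0:y0+2*k,c[0]-k:c[0]+k],(266,266),interpolation=2))
cv2.imwrite('pics/p5.png',np.hstack(o)[:,:,::-1])"
```

```text
t 8.65 pos [560.3 -46.1  89. ] rot [179.5  -0.   70.1] F [-10.4   1.1  30.3] w 16.4 DELTA [0.1 0.1 1. ] spin 0.002
```

View pics/p5.png

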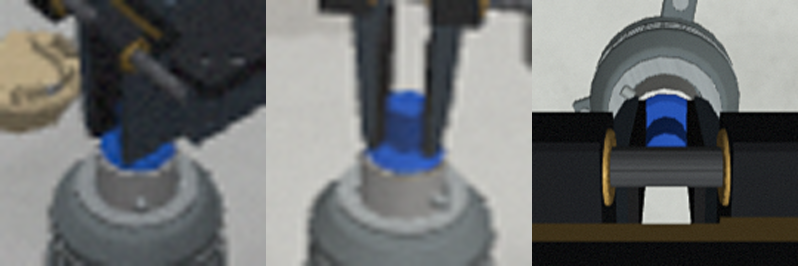

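The side crop shows the flange down on the rim at about (404,160), with no black ring between. At 30 N it has stopped moving. I'll release, back off and check.

>>> apply_moves(
  plan=[
    {"jaw": 1, "delta_pos": [0, 0, -1], "spin": 0},
    {"jaw": 0.7, "delta_pos": [0, 0, -1], "spin": 0},
    {"jaw": 0.5, "delta_pos": [0, 0, -1], "spin": 0},
    {"jaw": 0.5, "delta_pos": [0, 0, -5], "spin": 0},
    {"jaw": 0.5, "delta_pos": [0, 0, -25], "spin": 0},
    {"jaw": 0.2, "delta_pos": [0, 0, -55], "spin": 0},
    {"jaw": 0, "delta_pos": [0, 0, -80], "spin": 0},
    {"jaw": 0, "delta_pos": [-20, 0, -100], "spin": 0},
  ],
)

```text
time_s: 9.8
ee_pos: [553.3, -64.1, 189.9]
ee_rot: [179.5, -0.0, 70.2]
force: [-0.4, 0.7, 0.5]
gripper_width: 72.6
```

```bash
cat > chk.py <<'E'
from h import *
im={n:cams.grab_frame(n) for n in ("scene","side")}
o=[]
for n in im:
  c=proj(n,[[560.5,-46,85]])[0].astype(int);k=20
  o.append(cv2.resize(im[n][c[1]-k:c[1]+k,c[0]-k:c[0]+k],(400,400),interpolation=2))
import sys
cv2.imwrite(sys.argv[1],np.hstack(o)[:,:,::-1])
obs=[]
for n in im:
    c=proj(n,[[560.5,-46,90]])[0]; x0,y0=(c-18).astype(int); s=im[n][y0:y0+36,x0:x0+36].astype(int)
    b=((s[...,2]>s[...,0]+45)&(s[...,2]>s[...,1]+25)).astype(np.uint8)
    nl,l,st,ce=cv2.connectedComponentsWithStats(b);s=st[1+st[1:,4].argmax()]
    obs.append((n,np.r_[x0+s[0],y0+s[1],x0+s[0]+s[2],y0+s[1]+s[3]]-.5))
for n,o in obs: 
  f=lambda p:np.concatenate([box(n,surf(p[0],p[1],[(r,z+p[2]) for r,z in LID[2:]]))-o for n,o in obs])
q=least_squares(f,[560,-46,70]);print("lid",q.x.round(2),q.fun.round(1))
cal=P('wrist');go(478.9,176.5,145,70)
w=cams.grab_frame('wrist');cv2.imwrite(sys.argv[1].replace('.png','w.png'),w[:,:,::-1])
E
python3 chk.py pics/p6.png
```

```text
lid [562.06 -47.71  67.76] [-0.2 -0.1  0.4  0.2 -0.2 -0.1  0.4  0. ]
t 9.9 pos [553.8 -65.8 191.1] rot [179.3  -0.   70. ] F [ 0.7 -0.1 -0. ] w 80.6 DELTA [ 202.  -153.8   44.3] spin 0.0
```

View pics/p6.png

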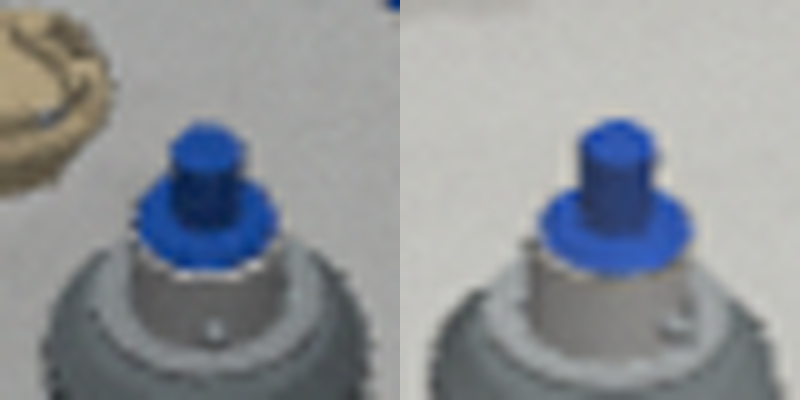

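View pics/p6w.png

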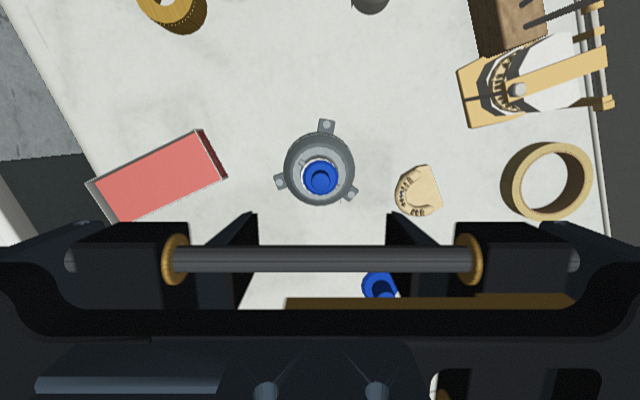

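The lid fit gives its origin at z = 67.8 mm (home is 68). It looks level and no black shows. Now the collar.

>>> apply_moves(
  plan=[
    {"jaw": 0, "delta_pos": [30, -22, 0], "spin": 0},
    {"jaw": 0, "delta_pos": [65, -50, 0], "spin": 0},
    {"jaw": 0, "delta_pos": [105, -80, 0], "spin": 0},
    {"jaw": 0, "delta_pos": [145, -110, 10], "spin": 0},
    {"jaw": 0, "delta_pos": [175, -133, 30], "spin": 0},
    {"jaw": 0, "delta_pos": [194, -148, 45], "spin": 0},
    {"jaw": 0, "delta_pos": [202, -154, 50], "spin": 0},
    {"jaw": 0, "delta_pos": [202, -154, 50], "spin": 0},
  ],
)

```text
time_s: 10.95
ee_pos: [477.7, 177.6, 137.5]
ee_rot: [179.5, 0.0, 70.1]
force: [0.5, 0.2, 0.5]
gripper_width: 91.1
```

```bash
python3 -c "
from h import *
cams.grab_frame('scene');cal=P('wrist');go(478.9,176.5,8)
im=cams.grab_frame('wrist')
print(proj('wrist',[[478.9,176.5,38],[478.9,176.5,0]],cal))
cv2.imwrite('pics/w7.png',im[:,:,::-1])"
```

```text
t 11.0 pos [478.3 177.2 138.1] rot [179.4  -0.   70. ] F [-0.4 -0.2  0.4] w 90.8 DELTA [ -0.5  -0.5 130.1] spin 0.0
[[321.45213436 201.05123393]
 [321.09723076 192.59173385]]
```

View pics/w7.png

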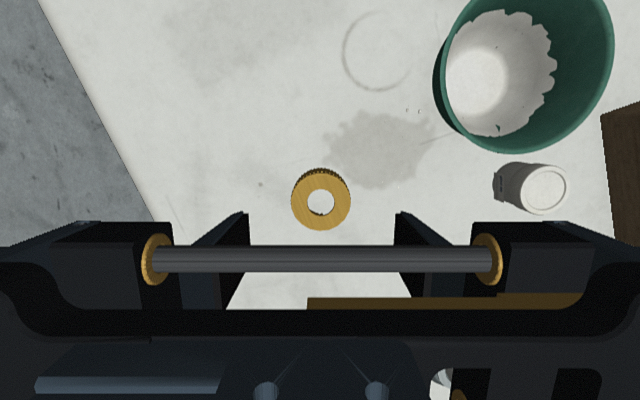

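The collar's top centre is at (321,201), exactly where predicted. I'll check the bowl's clearance before going down.

```bash
python3 -c "
from h import *
for z in (60,80,100): print(z,[ray('scene',u,v,z).round(0) for u,v in((183,245),(238,245),(210,227))],[ray('side',u,v,z).round(0) for u,v in((336,157),(382,157),(358,149))])
go(478.9,176.5,8)"
```

```text
60 [array([725., 253.,  60.]), array([618., 191.,  60.]), array([705., 181.,  60.])] [array([607., 272.,  60.]), array([737., 254.,  60.]), array([679., 309.,  60.])]
80 [array([712., 263.,  80.]), array([608., 202.,  80.]), array([692., 192.,  80.])] [array([600., 238.,  80.]), array([727., 220.,  80.]), array([670., 274.,  80.])]
100 [array([699., 273., 100.]), array([597., 214., 100.]), array([680., 204., 100.])] [array([593., 204., 100.]), array([716., 187., 100.]), array([661., 239., 100.])]
t 11.05 pos [478.6 177.  138.5] rot [ 1.794e+02 -1.000e-01  7.000e+01] F [0.3 0.2 0.9] w 91.4 DELTA [ -0.5  -0.9 130.5] spin 0.0
```

>>> apply_moves(
  plan=[
    {"jaw": 0, "delta_pos": [-0.5, -0.5, 25], "spin": 0},
    {"jaw": 0, "delta_pos": [-0.5, -0.5, 60], "spin": 0},
    {"jaw": 0, "delta_pos": [-0.5, -0.5, 90], "spin": 0},
    {"jaw": 0, "delta_pos": [-0.5, -0.5, 112], "spin": 0},
    {"jaw": 0, "delta_pos": [-0.5, -0.5, 124], "spin": 0},
    {"jaw": 0, "delta_pos": [-0.5, -0.5, 129], "spin": 0},
    {"jaw": 0.2, "delta_pos": [-0.5, -0.5, 129], "spin": 0},
    {"jaw": 0.6, "delta_pos": [-0.5, -0.5, 129], "spin": 0},
  ],
)

```text
time_s: 12.05
ee_pos: [479.9, 176.5, 10.3]
ee_rot: [179.3, -0.1, 70.0]
force: [0.4, -0.7, -0.1]
gripper_width: 74.1
```

>>> apply_moves(
  plan=[
    {"jaw": 0.6, "delta_pos": [0, 0, 0], "spin": 0},
    {"jaw": 0.6, "delta_pos": [0, 0, 0], "spin": 0},
    {"jaw": 0.6, "delta_pos": [0, 0, 0], "spin": 0},
    {"jaw": 0.6, "delta_pos": [0, 0, -10], "spin": 0},
    {"jaw": 0.6, "delta_pos": [0, 0, -35], "spin": 0},
    {"jaw": 0.6, "delta_pos": [0, 0, -70], "spin": 0},
    {"jaw": 0.6, "delta_pos": [0, 0, -110], "spin": 0},
    {"jaw": 0.6, "delta_pos": [0, 0, -140], "spin": 0},
  ],
)

```text
time_s: 13.05
ee_pos: [478.4, 176.8, 152.2]
ee_rot: [179.3, -0.2, 70.0]
force: [0.2, 0.6, -1.3]
gripper_width: 59.7
```

```bash
python3 -c "
from h import *
cams.grab_frame('scene');go(561.5,-47,150,85)
im=cams.grab_frame('side');c=proj('side',[[479,176,140]])[0].astype(int)
cv2.imwrite('pics/p8.png',cv2.resize(im[c[1]-50:c[1]+50,c[0]-60:c[0]+60,::-1],(600,500),interpolation=2))"
```

```text
t 13.1 pos [480.5 177.6 155.8] rot [178.9  -0.4  70. ] F [1.  0.9 2. ] w 59.4 DELTA [-183.4  152.9    7.3] spin -0.262
```

View pics/p8.png

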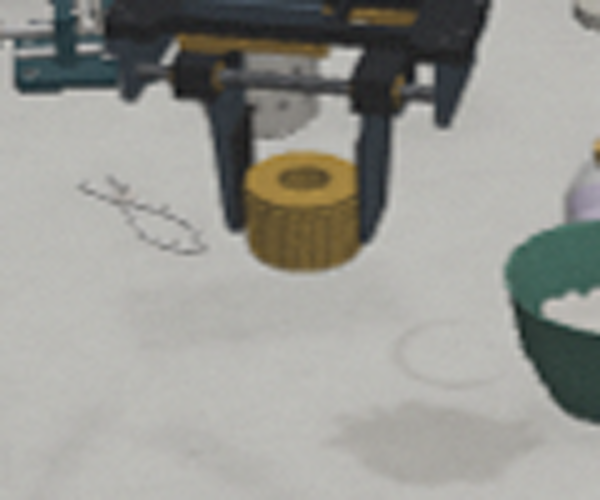

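The side crop shows the collar held upright between the fingers at about (303,210), grip width 59.5.

```bash
python3 -c "
from h import *
cams.grab_frame('scene');cams.grab_frame('scene');go(561.5,-47,150,105)"
```

```text
t 13.25 pos [477.9 176.6 150. ] rot [ 1.793e+02 -1.000e-01  7.000e+01] F [ 0.  -0.6 -1.3] w 59.6 DELTA [-181.5  155.1    1.5] spin -0.611
```

>>> apply_moves(
  plan=[
    {"jaw": 0.6, "delta_pos": [-15, 13, 0], "spin": -0.1},
    {"jaw": 0.6, "delta_pos": [-45, 39, 0], "spin": -0.2},
    {"jaw": 0.6, "delta_pos": [-85, 73, 0], "spin": -0.3},
    {"jaw": 0.6, "delta_pos": [-125, 107, 0], "spin": -0.4},
    {"jaw": 0.6, "delta_pos": [-155, 132, 0], "spin": -0.5},
    {"jaw": 0.6, "delta_pos": [-172, 147, 0], "spin": -0.6},
    {"jaw": 0.6, "delta_pos": [-180, 153, 0], "spin": -0.61},
    {"jaw": 0.6, "delta_pos": [-181.5, 155, 0], "spin": -0.61},
  ],
)

```text
time_s: 14.25
ee_pos: [560.7, -46.9, 150.3]
ee_rot: [179.5, 0.2, 104.8]
force: [-0.7, -0.1, -0.8]
gripper_width: 59.5
```

```bash
cat > al.py <<'E'
from h import *
import sys
for _ in range(2): cams.grab_frame('scene')
go(561.5,-47,130,105)
im={n:cams.grab_frame(n) for n in ("scene","side")}
s=env.state()['ee_pos']
o=[];obs=[]
for n in im:
  c=proj(n,[[560.5,-46,s[2]-35]])[0].astype(int);k=38
  o.append(cv2.resize(im[n][c[1]-k:c[1]+k,c[0]-k:c[0]+k],(400,400),interpolation=2))
cv2.imwrite(sys.argv[1],np.hstack(o)[:,:,::-1])
zc=s[2]-9.5
print('lid knob/ collar px:')
for n in im:
  p=proj(n,surf(s[0],s[1],[(30,zc),(14,zc+38)])).reshape(2,48,2);print(n,'collar bottom',p[0].min(0).round(1),p[0].max(0).round(1),'tcp axis at z',proj(n,[[s[0],s[1],zc]]).round(1))
E
python3 al.py pics/p9.png
```

```text
t 14.35 pos [561.  -46.3 150.9] rot [179.4   0.3 104.9] F [ 0.6 -0.2 -1.3] w 59.7 DELTA [-0.7  0.1 20.9] spin -0.002
lid knob/ collar px:
scene collar bottom [300.1 156.2] [325.4 173.6] tcp axis at z [[312.8 164.8]]
side collar bottom [330.2 189.9] [356.9 205. ] tcp axis at z [[343.5 197.3]]
```

View pics/p9.png

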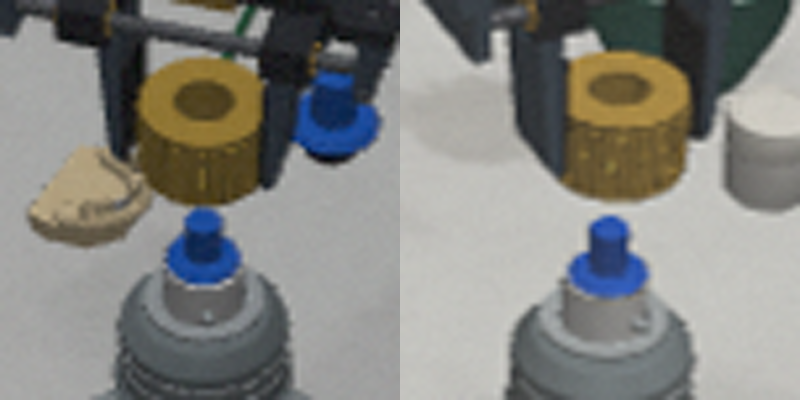

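```bash
python3 -c "
from h import *
z=env.state()['ee_pos'][2]
pts={'hole':((204,100),(217,87)),'knob':((204,216),(210,224))}
C={}
for n in('scene','side'): C[n]=proj(n,[[560.5,-46,z-35]])[0].astype(int)-38
for k,(a,b) in pts.items():
  u=C['scene']+(np.array(a)+.5)*76/400-.5; v=C['side']+(np.array(b)+.5)*76/400-.5
  q=least_squares(lambda p:np.r_[proj('scene',p)[0]-u,proj('side',p)[0]-v],[560,-46,100]);print(k,q.x.round(1),q.fun.round(1))
go(561.5,-47,130,105)"
```

```text
hole [562.7 -47.6 178.2] [ 0.2  0.1  0.2 -0.1]
knob [562.3 -47.2 107. ] [ 0.1  0.1  0.1 -0.1]
t 14.45 pos [561.  -46.1 151.4] rot [179.4   0.3 105. ] F [ 0.3  0.8 -0.3] w 59.7 DELTA [-0.9 -0.  21.4] spin -0.001
```

```bash
cat > neck.py <<'E'
from h import *
N=4
ims={n:np.mean([cams.grab_frame(n).astype(float) for _ in range(N)],0).mean(2) for n in("scene","side")}
res=[]
for z in (72,75,78):
  for n in ims:
    p=proj(n,surf(561,-46.5,[(19,z)])); L=p[p[:,0].argmin()];R=p[p[:,0].argmax()]
    e=[]
    for q in (L,R):
        xs=np.arange(q[0]-4,q[0]+4.01,.1)
        v=cv2.remap(ims[n].astype(np.float32),xs[None].astype(np.float32),np.full((1,len(xs)),q[1],np.float32),cv2.INTER_CUBIC)[0]
        g=np.abs(np.gradient(v));i=g.argmax(); w=g[max(0,i-8):i+9];e.append((w*xs[max(0,i-8):i+9]).sum()/w.sum()-q[0])
    print(z,n,np.round(e,2)); res.append((n,z,np.mean(e)))
def f(p):
    return [ (lambda P_: (P_[:,0].min()+P_[:,0].max())/2)(proj(n,surf(p[0],p[1],[(19,z)])))-(lambda P_: (P_[:,0].min()+P_[:,0].max())/2)(proj(n,surf(561,-46.5,[(19,z)])))-e for n,z,e in res]
q=least_squares(f,[561,-46.5]);print(q.x,np.round(q.fun,2))
go(561,-46.5,130)
E
python3 neck.py
```

```text
72 scene [ 1.47 -2.27]
72 side [-0.4   0.25]
75 scene [ 0.56 -1.58]
75 side [-0.5   0.16]
78 scene [-0.26 -1.31]
78 side [1.96 0.2 ]
[561.90823997 -45.27981494] [-0.16  0.35 -0.05  0.45  0.22 -0.8 ]
t 14.85 pos [561.4 -46.8 151.6] rot [179.4   0.3 104.9] F [-0.1 -0.2 -1. ] w 59.7 DELTA [ 0.5 -0.5 21.6] spin 0.0
```

The neck estimates are rough. The seal ring, the neck edges and the -10 N side force while pressing all say the neck axis is about 1.4 mm toward -x, +y from the present collar axis. I'll correct for that while lowering.

>>> apply_moves(
  plan=[
    {"jaw": 0.6, "delta_pos": [1.7, -1, 5], "spin": 0},
    {"jaw": 0.6, "delta_pos": [1.7, -1, 15], "spin": 0},
    {"jaw": 0.6, "delta_pos": [1.7, -1, 27], "spin": 0},
    {"jaw": 0.6, "delta_pos": [1.7, -1, 38], "spin": 0},
    {"jaw": 0.6, "delta_pos": [1.7, -1, 46], "spin": 0},
    {"jaw": 0.6, "delta_pos": [1.7, -1, 50], "spin": 0},
    {"jaw": 0.6, "delta_pos": [1.7, -1, 52], "spin": 0},
    {"jaw": 0.6, "delta_pos": [1.7, -1, 52], "spin": 0},
  ],
)

```text
time_s: 15.85
ee_pos: [560.8, -45.5, 99.7]
ee_rot: [179.4, 0.3, 104.9]
force: [0.3, 0.4, -1.3]
gripper_width: 59.9
```

```bash
python3 al.py pics/p10.png
```

```text
t 15.95 pos [560.8 -45.6 100. ] rot [179.3   0.3 104.9] F [-0.3 -0.2 -1.2] w 59.8 DELTA [ -1.7   0.6 -30. ] spin -0.001
lid knob/ collar px:
scene collar bottom [300.4 171.6] [324.8 189. ] tcp axis at z [[312.6 180.2]]
side collar bottom [329.5 207.9] [355.5 223.5] tcp axis at z [[342.5 215.6]]
```

View pics/p10.png

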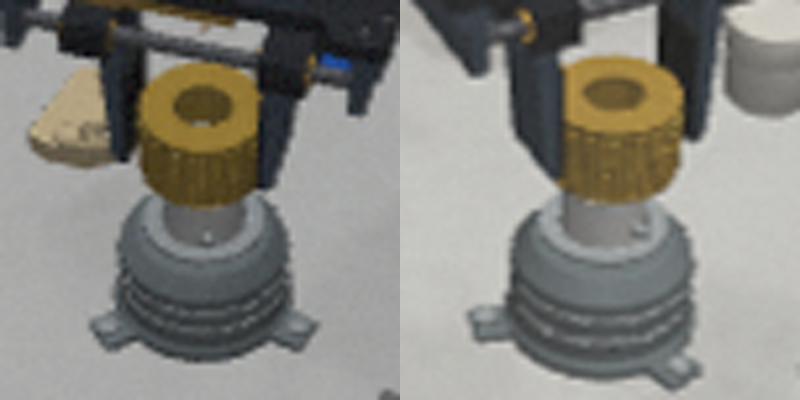

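In the side crop the collar centre (612) is about 1–2 mm to +x of the neck centre (606). In the scene crop both are at 204. I'll shift another (-1.2,+1.0) mm and lower gently.

>>> apply_moves(
  plan=[
    {"jaw": 0.6, "delta_pos": [1.3, -0.9, 1], "spin": 0},
    {"jaw": 0.6, "delta_pos": [1.3, -0.9, 3], "spin": 0},
    {"jaw": 0.6, "delta_pos": [1.3, -0.9, 5], "spin": 0},
    {"jaw": 0.6, "delta_pos": [1.3, -0.9, 7], "spin": 0},
    {"jaw": 0.6, "delta_pos": [1.3, -0.9, 9], "spin": 0},
    {"jaw": 0.6, "delta_pos": [1.3, -0.9, 11], "spin": 0},
    {"jaw": 0.6, "delta_pos": [1.3, -0.9, 13], "spin": 0},
    {"jaw": 0.6, "delta_pos": [1.3, -0.9, 14], "spin": 0},
  ],
)

```text
time_s: 17.05
ee_pos: [559.7, -44.5, 85.8]
ee_rot: [179.3, 0.3, 104.9]
force: [0.1, -0.6, -0.4]
gripper_width: 59.2
```

>>> apply_moves(
  plan=[
    {"jaw": 0.6, "delta_pos": [0, 0, 2], "spin": 0},
    {"jaw": 0.6, "delta_pos": [0, 0, 4], "spin": 0},
    {"jaw": 0.6, "delta_pos": [0, 0, 6], "spin": 0},
    {"jaw": 0.6, "delta_pos": [0, 0, 7], "spin": 0},
    {"jaw": 0.6, "delta_pos": [0, 0, 8], "spin": 0},
    {"jaw": 0.6, "delta_pos": [0, 0, 9], "spin": 0},
    {"jaw": 0.6, "delta_pos": [0, 0, 10], "spin": 0},
    {"jaw": 0.6, "delta_pos": [0, 0, 11], "spin": 0},
  ],
)

```text
time_s: 18.05
ee_pos: [559.9, -44.6, 74.7]
ee_rot: [179.3, 0.3, 104.9]
force: [0.3, -0.1, -1.5]
gripper_width: 59.8
```

>>> apply_moves(
  plan=[
    {"jaw": 0.6, "delta_pos": [0, 0, 0.5], "spin": 0},
    {"jaw": 0.6, "delta_pos": [0, 0, 1], "spin": 0},
    {"jaw": 0.6, "delta_pos": [0, 0, 1.5], "spin": 0},
    {"jaw": 0.6, "delta_pos": [0, 0, 2], "spin": 0},
    {"jaw": 0.6, "delta_pos": [0, 0, 2.5], "spin": 0},
    {"jaw": 0.6, "delta_pos": [0, 0, 3], "spin": 0},
    {"jaw": 0.6, "delta_pos": [0, 0, 3], "spin": 0},
    {"jaw": 0.6, "delta_pos": [0, 0, 3], "spin": 0},
  ],
)

```text
time_s: 19.05
ee_pos: [559.9, -44.6, 71.7]
ee_rot: [179.3, 0.3, 104.9]
force: [-0.0, 0.7, -0.3]
gripper_width: 59.7
```

```bash
python3 al.py pics/p11.png
```

```text
t 19.15 pos [559.9 -44.6  71.8] rot [179.3   0.3 104.9] F [-0.3  0.3 -1.5] w 59.7 DELTA [ -3.1   1.6 -58.2] spin -0.001
lid knob/ collar px:
scene collar bottom [300.6 180. ] [324.7 197.3] tcp axis at z [[312.7 188.5]]
side collar bottom [328.8 217.4] [354.4 233.1] tcp axis at z [[341.6 225. ]]
```

View pics/p11.png

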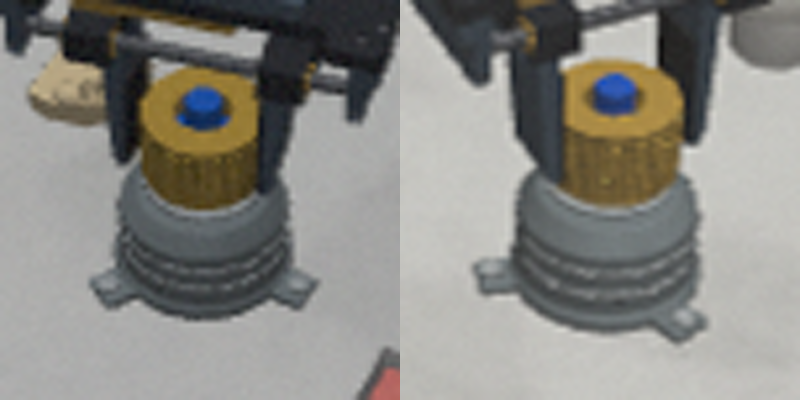

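The collar is low round the neck with the knob through its hole, and the underside is near 62 mm with no contact force. The keyways seem to be in line already. I'll keep lowering and watch the force.

>>> apply_moves(
  plan=[
    {"jaw": 0.6, "delta_pos": [0, 0, 1], "spin": 0},
    {"jaw": 0.6, "delta_pos": [0, 0, 2], "spin": 0},
    {"jaw": 0.6, "delta_pos": [0, 0, 3], "spin": 0},
    {"jaw": 0.6, "delta_pos": [0, 0, 4], "spin": 0},
    {"jaw": 0.6, "delta_pos": [0, 0, 4.5], "spin": 0},
    {"jaw": 0.6, "delta_pos": [0, 0, 5], "spin": 0},
    {"jaw": 0.6, "delta_pos": [0, 0, 5.5], "spin": 0},
    {"jaw": 0.6, "delta_pos": [0, 0, 6], "spin": 0},
  ],
  squeeze=50,
)

```text
time_s: 20.25
ee_pos: [560.0, -44.7, 66.1]
ee_rot: [179.3, 0.3, 104.9]
force: [-1.9, -0.4, 5.0]
gripper_width: 59.3
```

>>> apply_moves(
  plan=[
    {"jaw": 0.6, "delta_pos": [0, 0, 1], "spin": 0},
    {"jaw": 0.6, "delta_pos": [0, 0, 2], "spin": 0},
    {"jaw": 0.6, "delta_pos": [0, 0, 3], "spin": 0},
    {"jaw": 0.6, "delta_pos": [0, 0, 4], "spin": 0},
    {"jaw": 0.6, "delta_pos": [0, 0, 5], "spin": 0},
    {"jaw": 0.6, "delta_pos": [0, 0, 5], "spin": 0},
    {"jaw": 0.6, "delta_pos": [0, 0, 5], "spin": 0},
    {"jaw": 0.6, "delta_pos": [0, 0, 5], "spin": 0},
  ],
)

```text
time_s: 21.25
ee_pos: [560.1, -44.8, 63.7]
ee_rot: [179.3, 0.3, 104.9]
force: [-6.6, -0.3, 19.2]
gripper_width: 59.6
```

>>> apply_moves(
  plan=[
    {"jaw": 0.6, "delta_pos": [0, 0, 4], "spin": 0},
    {"jaw": 0.6, "delta_pos": [0, 0, 4], "spin": 0},
    {"jaw": 0.6, "delta_pos": [0, 0, 4], "spin": 0},
    {"jaw": 0.6, "delta_pos": [0, 0, 4], "spin": 0},
    {"jaw": 0.6, "delta_pos": [0, 0, 4], "spin": 0},
    {"jaw": 0.6, "delta_pos": [0, 0, 4], "spin": 0},
    {"jaw": 0.6, "delta_pos": [0, 0, 4], "spin": 0},
    {"jaw": 0.6, "delta_pos": [0, 0, 4], "spin": 0},
  ],
)

```text
time_s: 22.25
ee_pos: [560.1, -44.8, 63.6]
ee_rot: [179.2, 0.4, 104.9]
force: [-7.6, 0.7, 28.9]
gripper_width: 59.5
```

```bash
python3 al.py pics/p12.png
python3 - <<'E'
from h import *
im={n:cams.grab_frame(n) for n in("scene","side")}
for n in im:
  # predicted collar bottom front + top front for origins 53, 57
  for z in (53,57,62): 
    p=proj(n,surf(561.3,-46.5,[(30,z),(30,z+38)])).reshape(2,48,2);print(n,z,'bottom v',p[0][:,1].max().round(1),'top-face v',p[1][:,1].min().round(1),p[1][:,1].max().round(1))
o=[]
for n in im:
  c=proj(n,[[561,-46,75]])[0].astype(int);k=20;print(n,c-k)
  o.append(cv2.resize(im[n][c[1]-k:c[1]+k,c[0]-k:c[0]+k],(400,400),interpolation=2))
cv2.imwrite('pics/p13.png',np.hstack(o)[:,:,::-1])
E
```

```text
t 22.35 pos [560.1 -44.8  63.6] rot [179.2   0.4 104.9] F [-7.8  0.2 28.4] w 59.5 DELTA [ -3.    1.7 -66.3] spin -0.001
lid knob/ collar px:
scene collar bottom [300.6 182.1] [324.6 199.5] tcp axis at z [[312.6 190.7]]
side collar bottom [328.8 220.1] [354.4 235.9] tcp axis at z [[341.6 227.8]]
scene 53 bottom v 199.2 top-face v 171.2 188.5
scene 57 bottom v 198.1 top-face v 170.0 187.4
scene 62 bottom v 196.7 top-face v 168.6 185.9
side 53 bottom v 236.7 top-face v 208.0 223.5
side 57 bottom v 235.3 top-face v 206.6 222.1
side 62 bottom v 233.6 top-face v 204.9 220.3
scene [292 164]
side [322 201]
```

View pics/p13.png

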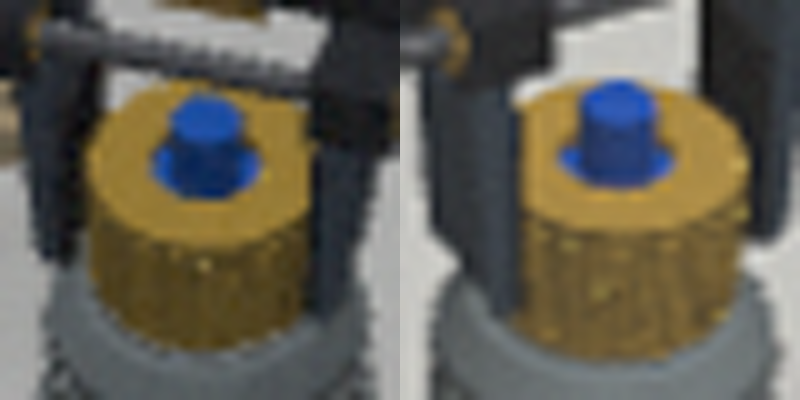

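Collar bottom edges sit at scene v≈199.2 and side v≈237.2. For home (53 mm) I predict 199.2 and 236.7, and it hits a hard stop: force rose from 19 to 29 N with 0.1 mm travel. I'll do a last check of the knob height and bystanders, then hand in.

Run:
```python
from h import *
u=np.array([292+20.25,164+11.3]);v=np.array([322+21.4,201+9.6])
q=least_squares(lambda p:np.r_[proj('scene',p)[0]-u,proj('side',p)[0]-v],[560,-46,100]);print('knob top',q.x.round(1),q.fun.round(1))
cams.grab_frame("scene");cams.grab_frame("side")
for t in ["stone_model","white_pot","wax_box"]:
    for n in ["scene","side"]:
        for d in spotter.masks_of(n,t)[:1]:
            ys,xs=np.nonzero(d['region']);print(t,n,round(d['confidence'],2),np.round(d['extent'],1),ray(n,xs.mean(),ys.mean(),15).round(0))
go(560,-45,63)
```

```text
knob top [562.3 -46.6 105.3] [ 0.1  0.1  0.1 -0. ]
stone_model scene 0.45 [278.6 167.7 291.6 180.3] [667. -94.  15.]
stone_model side 0.77 [382.  248.6 407.3 270.6] [ 666. -127.   15.]
white_pot scene 0.8 [226.9 210.9 249.2 234.6] [689. 106.  15.]
white_pot side 0.6 [362.4 196.2 383.1 209.9] [681. 101.  15.]
wax_box scene 0.78 [335.4 220.3 403.6 271. ] [369.  10.  15.]
wax_box side 0.87 [229.  219.4 294.1 255.7] [371.   3.  15.]
t 22.95 pos [560.1 -44.8  63.6] rot [179.2   0.4 104.9] F [-7.1  0.7 28.7] w 59.4 DELTA [-0.2 -0.1  0.6] spin 0.0
```

```bash
python3 -c "
from workcell import env
print(env.job_done(), env.state()['force'])"
```

```text
the job is handed in; nothing more can be done
the job is handed in; nothing more can be done
```

The pot is closed and I handed the job in at about 23 s, still gripping the collar (50 N set) and pressing it down with about 29 N.

- **Lid:** I chose the blue lid that fits the given size; the other two are about 1.4 times too big. I set it in the neck and pressed until it stopped at 30 N. The cameras then put its underside at 67.8 mm (home is 68), level, with no black seal showing.
- **Collar:** I lowered it over the neck and it passed the pins with no contact force. The keyways happened to be in line, so no turn was needed. It met the spring at about 5 N and reached a hard stop, with the force rising from 19 to 29 N over 0.1 mm of travel.
- **Last checks:** The collar's bottom edge in both cameras matches home (53 mm) to within about 0.5 pixel. The lid's knob top measures 105.3 mm (106 expected).
- **Bystanders:** The wax box is where it was. The side view of the stone model and the scene view of the white pot also match the start. Their other views read differently, which I put down to the gripper hiding part of them; I saw no sign of contact.
- **Disagreements:** The camera and arm positions differed by about 1.5 mm, and my edge fit of the neck was noisy, so I centred the collar from the pictures. A side force of about 7 N remained at the end.

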